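# Fetch the tack tin from under the shoe rack with the reacher

### The arm

A 7-joint arm with a two-finger parallel gripper is mounted at the origin on the work surface. World frame = base frame: x ahead of the robot, y to its left, z up, the work surface at z = 0. Lengths are in m, angles in degrees, forces in N, time in s.
With the tool pointing down it reaches from about 0.4 to 0.9 m from the base axis. Payload 5.5 kg.
Tool frame: the origin (TCP) lies midway between the tips of the shut fingers; the grasp point (between the pads) lies grip_point_offset behind it (grip_point_offset is the distance from the TCP to the grasp point, in m); z points along the fingers, y is the line along which they close (so a half turn about z gives the same grasp; the last joint's range is limited). The gripper opens to 85 mm and grips with 20 to 120 N. Pads are 22 mm wide; open, the fingers measure 114 mm over their backs; the gripper's body (76 mm by 85 mm) begins 54 mm behind the grasp point. The pads swing forward as they close: fully open they stand 13 mm farther back than shut.
Start: joints at [-57.456, 28.699, -24.465, 88.831, 12.651, 65.22, -12.049], TCP at [0.195, 0.62, 0.231] pointing down, gripper open.
Joint ranges: [-164.97, 164.97], [-17.58, 116.51], [-87.97, 89.64], [11.32, 138.91], [-80.73, 260.73], [10.89, 115.49], [-147.41, 147.41]. Speed limits (degrees/s): [147.25, 147.25, 180, 180, 180, 180, 180].

### API

Orientations are given as a 3x3 rotation matrix whose columns are the frame's x, y, z axes.
In Python, from station import sense, grab_frame, get_calibration, job_done, recognise, grip_point_offset gives the robot as it stands.
- The arm moves only by the tool apply_moves, never from a script. Its argument "targets" is text: rows parted by semicolons, each of 7 numbers parted by spaces: the closure, from -1 (fully open) to 1 (shut), so that 0 is half open, then the shift along the world's x, y, z in units of 6 cm (1.0 is 6 cm), then the turn, a rotation vector about the world's x, y, z in units of 0.08 rad (1.0 is 0.08 rad). In form: jaw tx ty tz ax ay az; .... A call has 1 to 20 rows; each row shifts and turns the commanded pose from where the row before left it; what a row does not reach is not made up. A row lasts 1/8 s, in which the tool goes at most 62.5 mm and 10.7 degrees, less where a joint would pass 70% of its speed; a pose out of reach is approached as far as the arm can. A call with a number of a shift or a turn outside -1 to 1 is refused whole. A call with a gripper value outside its range is refused whole. The fingers move at their own pace and stop on an object; "squeeze" is the grip in N (left out, the last holds). Time passes only in rows, so rows that do not move let the fingers close. It gives the time, the measured TCP pose, the force, the opening and the grip force at its end, in the units of the state.
- sense(): the state, without advancing time (a new reading comes with each control period).
- grab_frame(name): name is "scene" or "top"; returns the picture (420x560x3 uint8, blue, green, red); there is no depth.
- get_calibration(name): a dict with "intrinsics" (3x3 intrinsics, pixels), "R" (3x3) and "t" (3): a world point X has camera coordinates R X + t. Camera axes: x right, y down, z forward; pixel columns grow to the right and rows downward; lengths in m; the calibration is good to about 2 mm. A picture is of the moment at which its call begins. get_calibration takes no time and is no camera call.
- job_done(): hands the job in; it is judged then, once.
Trained networks look in the newest picture that a camera, given by its name, has taken for a name from the list of things; names that differ only in an ending like _2 or _b are one class to them, and where a whole thing is asked for, a point or a joint stands for the part that bears it (a point fixed in the world has none). Each returns a list of dicts, best first, with "confidence" (0 to 1); they miss things now and then, are a little off and sometimes report something else, mostly with a low value. They report only what shows in the picture. A call takes as long as a camera call. They do not tell look-alikes from the thing itself.
- recognise(target, camera): "centre" ([x, y, z] in m, in world coordinates, good to about 4 mm: the middle of the surface that is visible of it).
The state is a dict: "clock": time; "q": joint angles; "qvel": joint speeds; "effort": joint torques, N m; "tool_pos": TCP position; "tool_rot": TCP orientation; "contact_force": force on the tool from outside, world axes, zero at the start; "wrist_torque": the same for the moment, N m; "gripper_width": finger opening in m; "grasp_force": force on a finger pad.
Only numpy, scipy, OpenCV 4.12 (cv2) and the standard library are available. Lean on these libraries where they do the work, as an engineer would, in place of code of your own. Each camera call takes 0.05 s, during which the arm holds its last target. There are 200 camera calls.

### The job

The yellow tin of tacks has slid under the low wire shoe rack, where no hand fits. Take the reacher by its handle and trigger, squeeze the trigger to nip the tin between the jaws, firmly enough to hold it but gently so that the thin tin is not dented, and draw it out standing, still nipped, until there is a clear 4 cm between it and the rack; then let go of the trigger and leave the reacher lying flat on the slab with its jaws off the tin. Leave the brush under the rack and everything else where it is, do not bump the rack, and do not touch the tin with the fingers.

Things in the scene. Friction and masses are not known exactly. Their poses are not given: they have to be found in the camera images.
- reacher: one-hand reacher on its side, 445 mm long, 36 mm high, 0.35 kg: black palm grip, red trigger, aluminium tube, two orange jaws with dark rubbers. Origin: on its underside below the place to grip; x along the tube to the jaws, y from palm grip to trigger, z up. Trigger and moving jaw on the +y side, fixed jaw on -y: its rubber at y = -30, x 313 to 373, but bent in use up to 5 degrees either way
- grip (a point): where to hold the reacher from above, midway in its 36 mm height, above its origin. Fingers close along the reacher's y: one on the palm grip's flat outer face (y = -32, x -60 to 60), one on the trigger's swell (y = 32, x = 0), 64 mm apart at rest; about 36 mm apart at most squeeze
- trigger (a joint): trigger lever, rad: 0 at rest (sprung open), 0.40 fully squeezed. Pivot 70 mm ahead of the swell, so 0.1 rad is 7 mm of squeeze. The spring pushes back at the swell with about 7 N at rest, 9.5 N at 0.2 rad; a load on the jaws adds to that, about 1.6 N at the swell for each newton at the moving jaw's rubber
- trigger_pad (a point): outermost line of the trigger's finger swell (radius 8 mm), where a finger presses, 18 mm above the reacher's underside
- jaw: moving jaw; origin at its pivot (reacher x = 278, y = 13, 18 mm up), its x along the jaw; rubber pad 35 to 95 mm from the pivot, 5 to 31 mm up. 80 mm between the rubbers at mid pad at rest; it closes 1.76 rad per rad of trigger, so both rubbers meet the 56 mm tin somewhere from 0.15 to 0.27 rad, as the fixed jaw is bent. The fixed jaw springs back about 1 mm for each 2.4 N
- throat (a point): middle of the front face of the reacher's jaw head, between the roots of the jaws, 293 mm ahead of the reacher's origin and 18 mm up; the middle of the pads lies 50 mm further on
- tack_tin: yellow tin with brass-coloured lid and red band, full of tacks: diameter 56 mm, 46 mm high, 0.27 to 0.47 kg, upright under the rack. Thin sheet: a squeeze above 9 N dents it; under 3 N it may slip from the jaws when dragged; 4 to 7 N is good. Origin: centre of its bottom; z up along its axis
- rack: low wire shoe rack, fixed: 200 mm deep, 440 wide, wire shelf 80 mm above the slab (72 clear below), legs 12 mm thick at the corners, plywood back 150 mm high, sandals on both ends. Origin: middle of its footprint on the slab; x inward from the open front edge (x = -100) to the back (inner face x = 100), y along its width, z up
- lost_brush: wooden shoe brush with black bristles, 130 x 50 x 40 mm, also under the rack, beside the tin, some 150 mm between centres, lying about front to back; to be left there. Origin: centre of its underside
- polish_blue: flat blue polish tin, diameter 73 mm, 24 mm high; bystander. Origin: centre of its underside
- polish_red: flat red polish tin, diameter 73 mm, 24 mm high; bystander. Origin: centre of its underside
- shoe_brush: wooden shoe brush with reddish bristles, 130 x 50 x 40 mm; bystander. Origin: centre of its underside
- dye_bottle: amber dye bottle with red cap, diameter 52 mm, 130 mm high; bystander. Origin: centre of its underside
- awl_mug: green enamel mug, diameter 80 mm, 85 mm high; bystander. Origin: centre of its underside
Not all that is in view belongs to the job. What is meant by the tack_tin is not turquoise, and is the smaller of those in its own colour.

How it is judged:
By the outcome, as a careful person would: the job done as asked, in the order asked, and still so for the second after the job is handed in, with the robot touching nothing.
It also fails if it takes over 72 s, if anything falls off the work surface, if the arm or the gripper's body presses on something with over 40 N, if the wrist force passes 120 N, or if a joint passes its speed limit or range.

## Working session

There is one attempt and no reset: what is moved stays moved. The work goes in short steps, Python scripts to look and compute and a tool call to move; the robot and the scene stay as the last step left them, time stands still between calls to the robot, and variables do not carry over. Pictures are saved under pics/ and viewed, at most 15 in all, crops included, and the job is handed in when it is done.

Besides the shell and the picture viewer there is one more tool, called as name(argument=value, ...) on one line, values as JSON. apply_moves: Moves the arm, as the interface text tells. Shifts and turns lie within -1 to 1; 1 stands for 6 cm of shift or 0.08 rad of turn. Its arguments: {"type":"object","properties":{"targets":{"type":"string"},"squeeze":{"type":"number"}},"required":["targets"]}

```bash
mkdir -p pics; ls; python3 - <<'E'
from station import *
import cv2
s=sense();print(s, grip_point_offset)
for c in("scene","top"):
    cv2.imwrite(f"pics/{c}0.png",grab_frame(c))
    k=get_calibration(c);print(c,k)
    for n in("reacher","trigger_pad","grip","throat","jaw","tack_tin","rack","lost_brush"):
        try: print(n,[(x["centre"],round(x["confidence"],2)) for x in recognise(n,c)])
        except Exception as e: print(n,e)
E
```

```text
pics
{'clock': 0.0, 'q': array([-57.45746251,  28.75275091, -24.45138537,  88.89201022,
        12.65278217,  65.2183825 , -12.04918035]), 'qvel': array([ 0.01147094, -0.06217964, -0.0822582 , -0.06626181,  0.00324278,
       -0.00938159, -0.13249496]), 'effort': array([ 4.62026983e-04, -5.69529104e+01, -5.81631124e+00, -2.80939007e+01,
        1.05285933e-02,  1.21531458e-02,  2.92761433e-05]), 'tool_pos': array([0.19491602, 0.61936782, 0.23026398]), 'tool_rot': array([[-9.53927418e-01,  3.00036879e-01, -5.93660892e-04],
       [ 3.00037466e-01,  9.53925686e-01, -1.81786539e-03],
       [ 2.08817160e-05, -1.91223215e-03, -9.99998171e-01]]), 'contact_force': array([ 1.05230108, -0.90195478, -0.20692822]), 'wrist_torque': array([-0.02055788,  0.04083551, -0.00809098]), 'grasp_force': 0.0, 'gripper_width': 0.08542807546391025} 0.0187
scene {'intrinsics': array([[510.6486297 ,   0.        , 275.25046086],
       [  0.        , 510.6486297 , 203.89981628],
       [  0.        ,   0.        ,   1.        ]]), 'R': array([[-0.70128333,  0.71266533,  0.01760197],
       [ 0.54392129,  0.550
[... 627 characters left out ...]
.70983241],
       [  0.        , 432.22615716, 204.1859587 ],
       [  0.        ,   0.        ,   1.        ]]), 'R': array([[-1.66343959e-04, -9.99979871e-01,  6.34275415e-03],
       [-9.95473490e-01, -4.37224430e-04, -9.50386244e-02],
       [ 9.50394845e-02, -6.32985271e-03, -9.95453379e-01]]), 't': array([-0.04141442,  0.53751309,  1.32438898])}
reacher [([0.5448, -0.3087, 0.0329], 0.78)]
trigger_pad [([0.4538, -0.359, 0.032], 0.61)]
grip [([0.5478, -0.3077, 0.0335], 0.84)]
throat [([0.5483, -0.3034, 0.0298], 0.63)]
jaw []
tack_tin [([0.4712, 0.2737, 0.0499], 0.77), ([0.5565, 0.5752, 0.0623], 0.72)]
rack [([0.5403, 0.2883, 0.1015], 0.88)]
lost_brush [([0.6146, 0.2514, 0.0392], 0.74)]
```

View pics/scene0.png

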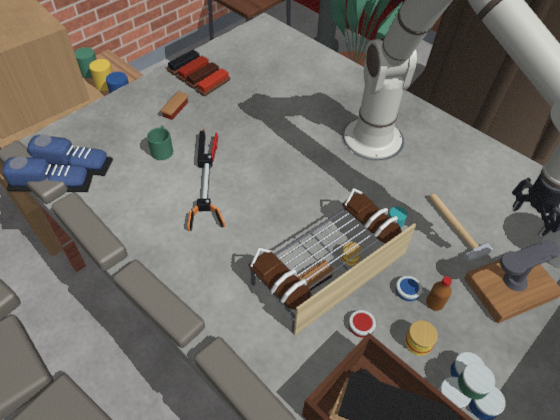

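View pics/top0.png

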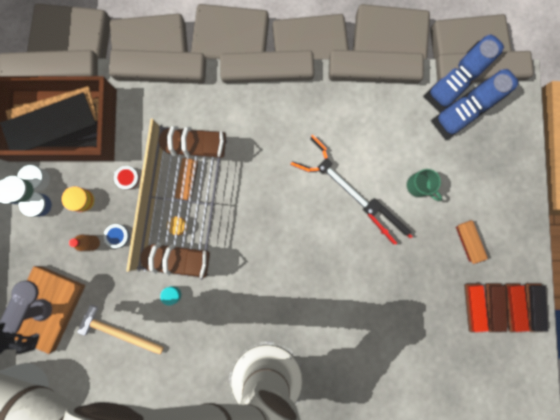

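The scene view shows the reacher near (205,180), jaws towards the viewer, and the rack around (330,260) with the tin at (351,253). The top view shows the rack's open front facing right (-y), the tin at (178,224) and the lost brush at (187,180). The reacher's handle is at about (390,222) and its jaws at about (315,155). Next I'll rectify the regions that matter.

```bash
cat > h.py <<'E'
import numpy as np, cv2
from station import *
def proj(c,X):
    k=get_calibration(c);p=k["intrinsics"]@(k["R"]@np.array(X,float).T+np.array(k["t"])[:,None]);return (p[:2]/p[2]).T
def rect(img,c,x0,x1,y0,y1,z,s):
    # output: column along -y (left=y1), row along -x (top=x1); s px/m
    W,H=int((y1-y0)*s),int((x1-x0)*s)
    w=[[x1,y1,z],[x1,y0,z],[x0,y0,z],[x0,y1,z]]
    M=cv2.getPerspectiveTransform(proj(c,w).astype(np.float32),np.float32([[0,0],[W,0],[W,H],[0,H]]))
    o=cv2.warpPerspective(img,M,(W,H),flags=cv2.INTER_CUBIC)
    for i in range(0,W,int(.05*s)): cv2.line(o,(i,0),(i,5),(0,255,255),1)
    for i in range(0,H,int(.05*s)): cv2.line(o,(0,i),(5,i),(0,255,255),1)
    return o
E
python3 - <<'E'
from h import *
i=cv2.imread("pics/top0.png")
a=rect(i,"top",.35,.75,-.45,-.05,.03,1500)
cv2.imwrite("pics/a.png",a)
b=rect(i,"top",.35,.75,.03,.43,.046,1500)
cv2.imwrite("pics/b.png",b)
E
```

```text
(no output)
```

View pics/a.png

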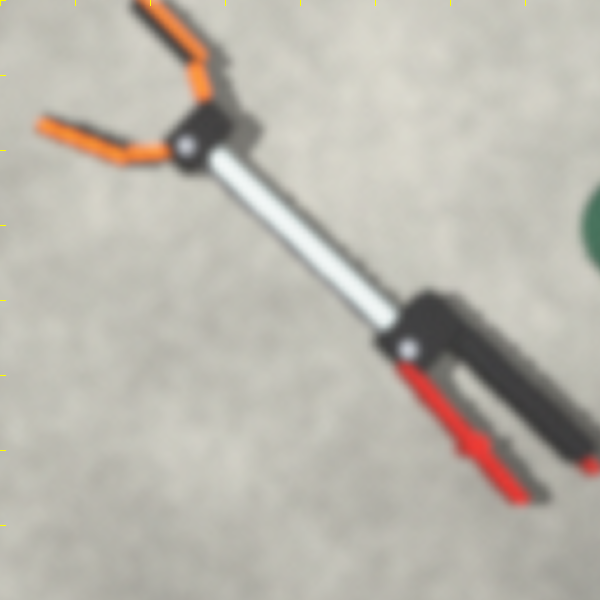

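View pics/b.png

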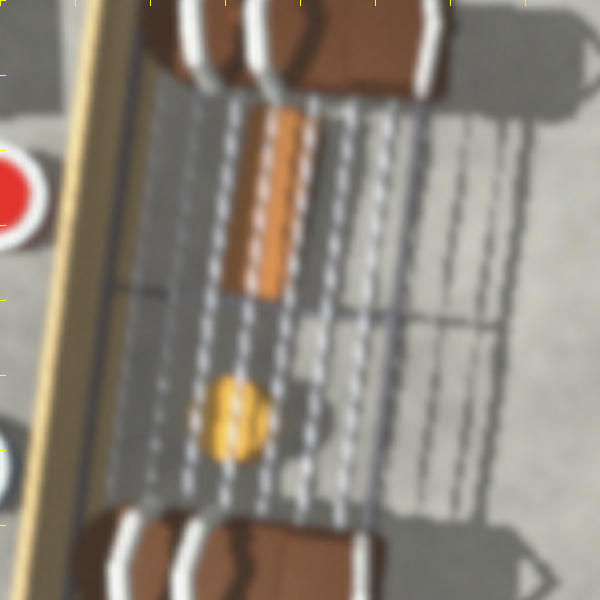

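Rectified reacher view: trigger screw at (408,349), jaw pivot screw at (186,146), trigger swell at (473,440). This gives a heading of about 46° and an origin near (0.471, -0.382).

Rectified rack view: tin at about (237,420), so (0.471, 0.272). The wires show the rack facing inward at about 83°. Brush spans rows 105–300.

Setting out towards the handle, high up.

apply_moves(targets="-1 .3 -.62 .1 0 0 -1;-1 .3 -.62 .1 0 0 -1;-1 .3 -.62 .1 0 0 -1;-1 .3 -.62 .1 0 0 -1;-1 .3 -.62 .1 0 0 -1;-1 .3 -.62 .1 0 0 -1;-1 .3 -.62 .1 0 0 -1;-1 .3 -.62 .05 0 0 -1;-1 .3 -.62 0 0 0 -1;-1 .3 -.62 0 0 0 -1;-1 .3 -.62 0 0 0 -1;-1 .3 -.62 0 0 0 -1;-1 .3 -.62 0 0 0 -1;-1 .3 -.62 0 0 0 -1")

```text
clock: 2.65
tool_pos: [0.4476, 0.0981, 0.2767]
tool_rot: [[-0.143, 0.99, 0.001], [0.99, 0.143, 0.0], [0.0, 0.001, -1.0]]
contact_force: [0.0, -0.4, 0.7]
gripper_width: 0.0851
grasp_force: 0.0
```

```bash
python3 -c "
from station import *
s=sense();print(s['clock'],s['q'],s['tool_pos'],s['tool_rot'])"
```

```text
2.65 [-17.82401325   4.29285385   2.21424307 112.88856283  -0.1927421
  62.76780875  -7.29519561] [0.44756778 0.09813571 0.27666332] [[-1.43194605e-01  9.89694158e-01  8.82705416e-04]
 [ 9.89694527e-01  1.43194346e-01  3.49542066e-04]
 [ 2.19541316e-04  9.23661257e-04 -9.99999549e-01]]
```

apply_moves(targets="-1 .03 -.62 0 0 0 -.88;-1 .03 -.62 0 0 0 -.88;-1 .03 -.62 0 0 0 -.88;-1 .03 -.62 0 0 0 -.88;-1 .03 -.62 0 0 0 -.88;-1 .03 -.62 0 0 0 -.88;-1 .03 -.62 -.1 0 0 -.88;-1 .03 -.62 -.2 0 0 -.88;-1 .03 -.62 -.3 0 0 -.88;-1 .03 -.62 -.3 0 0 -.88;-1 .03 -.62 -.3 0 0 -.88;-1 .03 -.62 -.3 0 0 -.88;-1 .03 -.62 -.3 0 0 -.88;-1 0 0 0 0 0 0")

```text
clock: 4.4
tool_pos: [0.4684, -0.3871, 0.1667]
tool_rot: [[0.699, 0.715, -0.003], [0.715, -0.699, -0.001], [-0.003, -0.002, -1.0]]
contact_force: [-0.2, -0.3, 0.5]
gripper_width: 0.0854
grasp_force: 0.0
```

```bash
python3 - <<'E'
from h import *
s=sense();print(s['clock'],s['q'],s['tool_pos'],s['contact_force'])
a=grab_frame("scene");k=proj("scene",[[.471,-.382,.018],s['tool_pos']]);print(k)
c=rect(a,"scene",.38,.70,-.47,-.12,.03,1600)
# predicted points
def P(x,y,z,o=(.471,-.382),h=45.9):
    h=np.radians(h);return [o[0]+x*np.cos(h)-y*np.sin(h),o[1]+x*np.sin(h)+y*np.cos(h),z]
pts=[P(0,.024,.03),P(0,-.032,.03),P(.278,.013,.036),P(.293,0,.018),P(.313,-.03,.018),P(.373,-.03,.018),P(-.06,-.032,.036)]
t=grab_frame("top")
for n,i in(("s",a),("t",t)):
    for p in proj({"s":"scene","t":"top"}[n],pts): cv2.circle(i,tuple(int(round(v*8)) for v in p),8,(0,255,255),-1,shift=3)
A=cv2.resize(a[100:270,150:270],None,fx=3.4,fy=3.4,interpolation=cv2.INTER_CUBIC)
T=cv2.resize(t[120:260,280:425],None,fx=2.7,fy=2.7,interpolation=cv2.INTER_CUBIC)
o=np.zeros((600,800,3),np.uint8);o[:A.shape[0],:A.shape[1]]=A;o[:T.shape[0],A.shape[1]:A.shape[1]+T.shape[1]]=T[:, :800-A.shape[1]]
cv2.imwrite("pics/c.png",o)
E
```

```text
4.4 [ 17.43317997  28.25442722  25.93394791  99.87783428 -14.4046172
  55.29524891   4.62862854] [ 0.46840049 -0.38712436  0.16667223] [-0.16828664 -0.29081853  0.4826221 ]
[[208.15555335 144.74351682]
 [204.04544523 111.79334911]]
```

View pics/c.png

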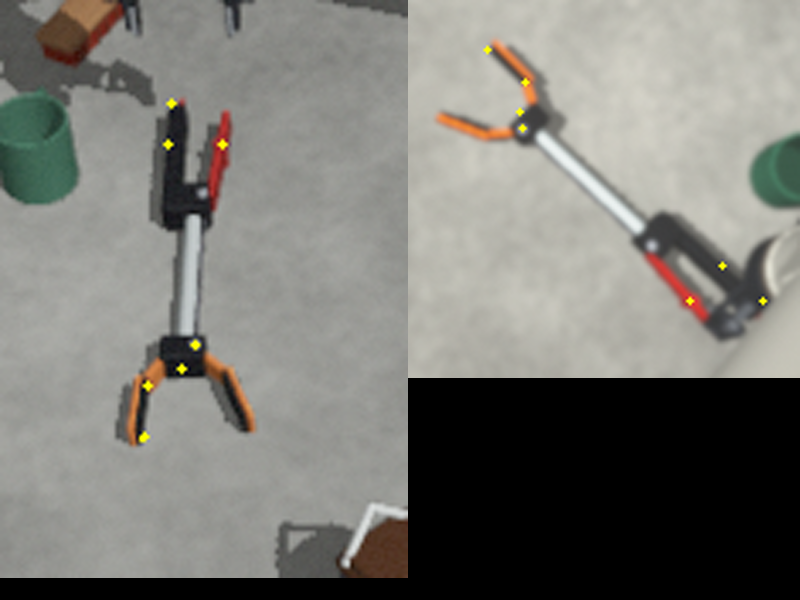

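The predicted marks sit on the swell, palm face, pivot and fixed-jaw rubber in both views, so the reacher pose holds. Descending over the handle.

apply_moves(targets="-1 .043 .085 -.5 0 0 0;-1 0 0 -.6 0 0 0;-1 0 0 -.6 0 0 0;-1 0 0 -.5 0 0 0;-1 0 0 -.35 0 0 0;-1 0 0 -.2 0 0 0;-1 0 0 0 0 0 0;-1 0 0 0 0 0 0", squeeze=40)

```text
clock: 5.5
tool_pos: [0.4737, -0.3798, 0.0044]
tool_rot: [[0.696, 0.718, 0.002], [0.718, -0.696, -0.001], [0.0, 0.002, -1.0]]
contact_force: [0.5, -0.8, 0.1]
gripper_width: 0.0857
grasp_force: 0.0
```

apply_moves(targets="-.7 0 0 0 0 0 0;-.6 0 0 0 0 0 0;-.5 0 0 0 0 0 0;-.45 0 0 0 0 0 0;-.45 0 0 0 0 0 0;-.45 0 0 0 0 0 0", squeeze=40)

```text
clock: 6.25
tool_pos: [0.474, -0.3804, 0.0043]
tool_rot: [[0.696, 0.718, 0.002], [0.718, -0.696, -0.002], [0.0, 0.003, -1.0]]
contact_force: [0.9, -1.6, 5.8]
gripper_width: 0.0623
grasp_force: 8.6
```

apply_moves(targets="-.3 0 0 .05 0 0 0;-.15 0 0 0 0 0 0;0 0 0 0 0 0 0;.15 0 0 0 0 0 0;.25 0 0 0 0 0 0;.25 0 0 0 0 0 0;.25 0 0 0 0 0 0", squeeze=45)

```text
clock: 7.12
tool_pos: [0.4764, -0.3829, 0.009]
tool_rot: [[0.697, 0.717, 0.007], [0.717, -0.697, -0.006], [0.001, 0.009, -1.0]]
contact_force: [4.3, -4.9, 10.4]
gripper_width: 0.0345
grasp_force: 44.9
```

```bash
python3 - <<'E'
from h import *
H=np.radians(83);c0=np.array([.547,.264])
def R(x,y,z): return [c0[0]+x*np.cos(H)-y*np.sin(H),c0[1]+x*np.sin(H)+y*np.cos(H),z]
th=np.linspace(0,2*np.pi,60)
out=np.zeros((600,800,3),np.uint8)
for cam,(r0,r1,q0,q1),X in(("top",(110,285,110,275),0),("scene",(180,330,240,420),400)):
    i=grab_frame(cam); f=400/(q1-q0)
    i=cv2.resize(i[r0:r1,q0:q1],None,fx=f,fy=f,interpolation=cv2.INTER_CUBIC)
    def dr(pts,col):
        p=(proj(cam,pts)-[q0,r0]+.5)*f-.5
        cv2.polylines(i,[np.round(p*8).astype(np.int32)],True,col,1,cv2.LINE_AA,3)
    for z,col in((.046,(255,0,0)),(0,(255,255,0))): dr([[.471+.028*np.cos(t),.272+.028*np.sin(t),z] for t in th],col)
    dr([R(-.1,-.22,.08),R(-.1,.22,.08),R(.1,.22,.08),R(.1,-.22,.08)],(0,255,0))
    dr([R(.1,-.22,.15),R(.1,.22,.15)],(0,255,0))
    for y in(-.22,.22): dr([R(-.1,y,0),R(-.1,y,.08)],(255,0,255))
    h=min(600,i.shape[0]);out[:h,X:X+i.shape[1]]=i[:h,:400]
cv2.imwrite("pics/d.png",out)
E
```

```text
(no output)
```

View pics/d.png

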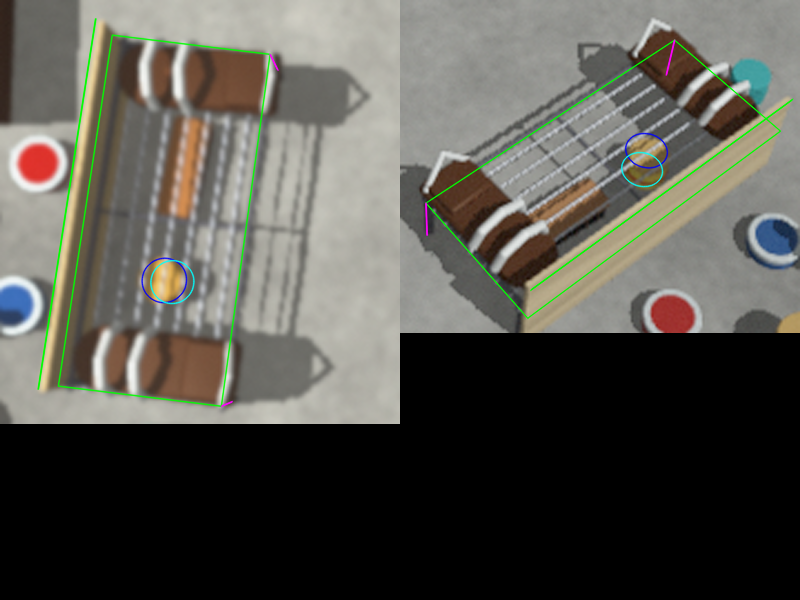

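apply_moves(targets=".25 0 0 .05 0 0 0;.25 0 0 .03 0 0 0;.25 0 0 0 0 0 0")

```text
clock: 7.6
tool_pos: [0.472, -0.3781, 0.0102]
tool_rot: [[0.695, 0.719, -0.002], [0.719, -0.695, 0.002], [-0.0, -0.003, -1.0]]
contact_force: [0.2, -0.1, -2.3]
gripper_width: 0.0341
grasp_force: 44.7
```

The rack overlay fits the board, front bar and corners in both views. The tin at (167,281) in the top crop and (643,160) in the scene crop lies within the hull of the drawn circles. So the tin is at about (0.471, 0.272) and the heading inward is 83°. Turning and carrying the reacher to just before the rack front.

apply_moves(targets=".25 -.045 .149 0 0 0 .3;.25 -.045 .149 0 0 0 .5;.25 -.045 .149 0 0 0 .5;.25 -.045 .149 0 0 0 .5;.25 -.045 .149 0 0 0 .5;.25 -.045 .149 0 0 0 .5;.25 -.045 .149 0 0 0 .5;.25 -.045 .149 0 0 0 .5;.25 -.045 .149 0 0 0 .5;.25 -.045 .149 0 0 0 .5;.25 -.045 .149 0 0 0 .5;.25 -.045 .149 0 0 0 .5;.25 -.045 .149 0 0 0 .5;.25 -.045 .149 0 0 0 .5;.25 -.045 .149 0 0 0 .5;.25 -.045 .149 0 0 0 .5;.25 0 0 0 0 0 .27;.25 0 0 0 0 0 0")

```text
clock: 9.85
tool_pos: [0.4297, -0.2362, 0.0111]
tool_rot: [[0.122, 0.992, -0.0], [0.992, -0.122, 0.0], [0.0, -0.0, -1.0]]
contact_force: [0.1, 0.7, -2.1]
gripper_width: 0.0341
grasp_force: 44.8
```

```bash
cat >> h.py <<'E'
def over(name,o,h,th,tin=(.471,.272)):
    """top/scene crop with reacher outline for origin o, heading h deg, trigger th"""
    h=np.radians(h);P=lambda x,y,z:[o[0]+x*np.cos(h)-y*np.sin(h),o[1]+x*np.sin(h)+y*np.cos(h),z]
    a0=np.arctan2(50-13,343-278) # moving jaw line aims at mid pad at rest
    out=np.zeros((600,800,3),np.uint8)
    for cam,(r0,r1,q0,q1),X in(("top",(120,270,130,380),0),("scene",(130,300,190,420),400)):
        i=grab_frame(cam); cv2.imwrite(f"pics/raw_{name}_{cam}.png",i);f=400/(q1-q0)
        i=cv2.resize(i[r0:r1,q0:q1],None,fx=f,fy=f,interpolation=cv2.INTER_CUBIC)
        pts=[P(0,0,.036),P(.278,.013,.036),P(.293,0,.036),P(.313,-.03,.031),P(.373,-.03,.031),P(0,-.032,.036),[*tin,.046]]
        for p in (proj(cam,pts)-[q0,r0]+.5)*f-.5: cv2.circle(i,tuple(int(round(v*8)) for v in p),10,(255,0,255),-1,shift=3)
        H=min(600,i.shape[0]);out[:H,X:X+i.shape[1]]=i[:H]
    cv2.imwrite(f"pics/{name}.png",out[:320])
E
python3 - <<'E'
from h import *
s=sense();R=s['tool_rot'];hd=np.degrees(np.arctan2(R[1,0],R[0,0]));n=-R[:2,1];o=s['tool_pos'][:2]+(.032-s['gripper_width']/2)*n
print(s['clock'],hd,o);over("e",o,hd,.4)
E
```

```text
9.85 82.96508559047332 [ 0.41487941 -0.23439897]
```

View pics/e.png

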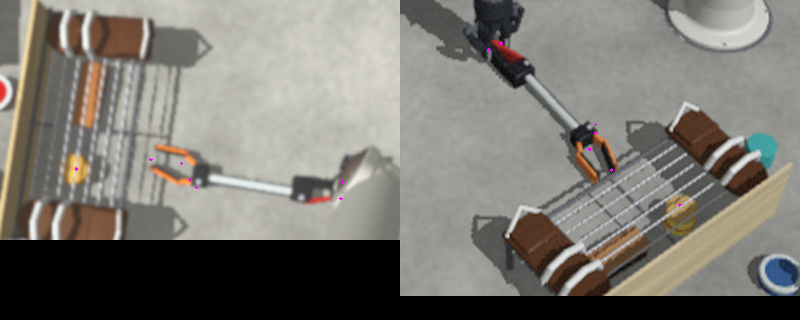

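The head sits about 10 px to the +x side of the prediction, so the reacher yawed a few degrees in the grip. I'll measure the tube line.

```bash
cat >> h.py <<'E'
def unproj(cam,uv,z):
    k=get_calibration(cam);K,R,t=k["intrinsics"],k["R"],np.array(k["t"])
    d=(R.T@np.linalg.inv(K)@np.c_[uv,np.ones(len(uv))].T).T;c=-R.T@t
    return (c+d*((z-c[2])/d[:,2])[:,None])[:,:2]
def tube(img,o,h,cam="top",z=.026):
    """fit the bright tube near the expected axis: returns line point, heading, and ends"""
    hr=np.radians(h);u=np.array([np.cos(hr),np.sin(hr)]);n=np.array([-u[1],u[0]])
    hsv=cv2.cvtColor(img,cv2.COLOR_BGR2HSV)
    v,uu=np.nonzero((hsv[...,2]>205)&(hsv[...,1]<40))
    w=unproj(cam,np.c_[uu,v].astype(float),z);r=w-o;a=r@u;b=r@n
    m=(a>.10)&(a<.25)&(abs(b)<.035);w=w[m]
    vx,vy,x,y=cv2.fitLine(w.astype(np.float32),cv2.DIST_HUBER,0,.001,.001).ravel()
    if vx*u[0]+vy*u[1]<0:vx,vy=-vx,-vy
    p=np.array([x,y]);hd=np.degrees(np.arctan2(vy,vx));d=np.array([vx,vy]);nn=np.array([-vy,vx])
    return len(w),hd,(o-p)@nn,p   # lateral of o relative to the tube axis
E
python3 - <<'E'
from h import *
for c in("top","scene"):
    print(c,tube(cv2.imread(f"pics/{c}0.png"),np.array([.471,-.382]),45.9,c))
    print(c,tube(cv2.imread(f"pics/raw_e_{c}.png"),np.array([.4149,-.2344]),82.97,c))
E
```

```text
top (305, np.float32(44.678417), np.float64(-0.004196834169757585), array([ 0.5990721 , -0.24945536], dtype=float32))
top (177, np.float32(80.42552), np.float64(-0.0019362194512626374), array([ 0.4418985 , -0.06270084], dtype=float32))Traceback (most recent call last):
  File "<stdin>", line 3, in <module>
  File "h.py", line 37, in tube
    vx,vy,x,y=cv2.fitLine(w.astype(np.float32),cv2.DIST_HUBER,0,.001,.001).ravel()
              ~~~~~~~~~~~^^^^^^^^^^^^^^^^^^^^^^^^^^^^^^^^^^^^^^^^^^^^^^^^^
cv2.error: OpenCV(4.12.0) /io/opencv/modules/imgproc/src/linefit.cpp:50: error: (-215:Assertion failed) count > 0 in function 'fitLine2D_wods'
```

apply_moves(targets=".25 0 0 -.05 0 0 0;.15 0 0 -.03 0 0 0;0 0 0 -.03 0 0 0;-.15 0 0 0 0 0 0;-.3 0 0 0 0 0 0;-.4 0 0 0 0 0 0;-.44 0 0 0 0 0 0;-.44 0 0 0 0 0 0;-.44 0 0 0 0 0 0", squeeze=25)

```text
clock: 11.08
tool_pos: [0.43, -0.2362, 0.0046]
tool_rot: [[0.123, 0.992, 0.0], [0.992, -0.123, -0.0], [-0.0, 0.0, -1.0]]
contact_force: [1.1, 0.1, -2.1]
gripper_width: 0.061
grasp_force: 6.4
```

```bash
cat >> h.py <<'E'
def look(name):
    s=sense();R=s['tool_rot'];hd=np.degrees(np.arctan2(R[1,0],R[0,0]));n=-R[:2,1];o=s['tool_pos'][:2]+(.032-s['gripper_width']/2)*n
    i=grab_frame("top");r=tube(i,o,hd);t=r[1]
    print(s['clock'],"tool heading",hd,"origin",o,"tube",r)
    return o,float(t)
E
python3 - <<'E'
from h import *
o,t=look("f");over("f",o,t,0)
u=np.array([np.cos(np.radians(t)),np.sin(np.radians(t))]);r=np.array([.471,.272])-o
print("tin in reacher",r@u,r@[-u[1],u[0]])
E
```

```text
11.075 tool heading 82.91502605946158 origin [ 0.42849968 -0.23605175] tube (178, np.float32(83.81053), np.float64(-0.0017214156469690953), array([ 0.4456866, -0.0616059], dtype=float32))
tin in reacher 0.509672456126778 0.012523843425555093
```

View pics/f.png

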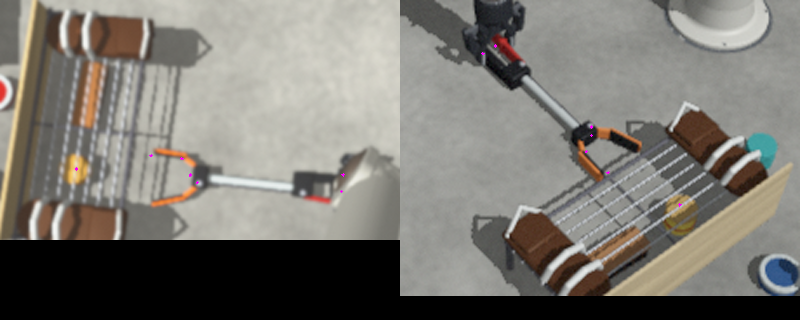

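After opening, the reacher realigned (heading about 83.5°) and the dots sit on the fixed jaw at (151,156) and on the throat. The tin lies 12 mm to +y of the axis, so I'll shift about 6 mm sideways and advance.

apply_moves(targets="-.44 -.05 0 0 0 0 0;-.44 -.05 0 0 0 0 0;-.44 .01 .1 0 0 0 0;-.44 .02 .16 0 0 0 0;-.44 .02 .16 0 0 0 0;-.44 .02 .16 0 0 0 0;-.44 .02 .16 0 0 0 0;-.44 .02 .16 0 0 0 0;-.44 .02 .16 0 0 0 0;-.44 .02 .16 0 0 0 0;-.44 .02 .16 0 0 0 0;-.44 .02 .16 0 0 0 0;-.44 .01 .1 0 0 0 0;-.44 0 0 0 0 0 0")

```text
clock: 12.98
tool_pos: [0.4358, -0.1369, 0.0045]
tool_rot: [[0.122, 0.993, -0.0], [0.993, -0.122, 0.001], [0.001, -0.0, -1.0]]
contact_force: [0.8, 0.3, -2.1]
gripper_width: 0.0618
grasp_force: 7.0
```

```bash
python3 - <<'E'
from h import *
o,t=look("g");over("g",o,t,0)
u=np.array([np.cos(np.radians(t)),np.sin(np.radians(t))]);r=np.array([.471,.272])-o
print("tin in reacher",r@u,r@[-u[1],u[0]])
E
```

```text
12.975 tool heading 82.98274200844763 origin [ 0.43473856 -0.1367963 ] tube (183, np.float32(83.684494), np.float64(-0.002057102590975737), array([0.45179895, 0.03605262], dtype=float32))
tin in reacher 0.4103042849406463 0.00892757077572395
```

View pics/g.png

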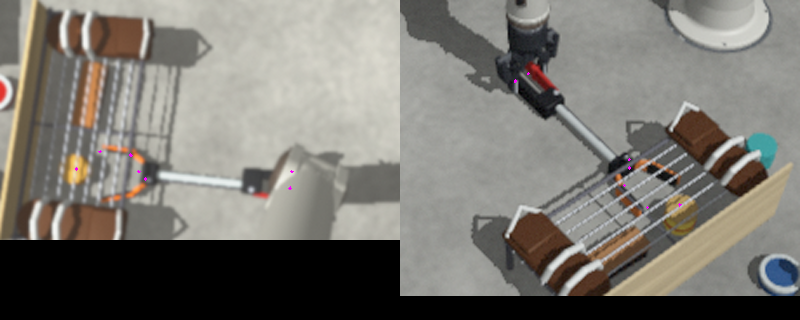

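The jaws straddle the tin's line: tips at (100,150) and (105,200), tin at (76,168). Advancing the last 66 mm.

apply_moves(targets="-.44 -.02 .08 0 0 0 0;-.44 -.02 .14 0 0 0 0;-.44 .02 .16 0 0 0 0;-.44 .02 .16 0 0 0 0;-.44 .02 .16 0 0 0 0;-.44 .02 .16 0 0 0 0;-.44 .02 .14 0 0 0 0;-.44 .01 .1 0 0 0 0;-.44 0 0 0 0 0 0;-.44 0 0 0 0 0 0")

```text
clock: 14.38
tool_pos: [0.4399, -0.0718, 0.0045]
tool_rot: [[0.123, 0.992, -0.0], [0.992, -0.123, 0.0], [0.0, -0.0, -1.0]]
contact_force: [-0.5, 2.0, -1.8]
gripper_width: 0.0614
grasp_force: 7.0
```

```bash
python3 - <<'E'
from h import *
o,t=look("g");over("h",o,t,0)
u=np.array([np.cos(np.radians(t)),np.sin(np.radians(t))]);r=np.array([.471,.272])-o
print("tin in reacher",r@u,r@[-u[1],u[0]])
i=cv2.imread("pics/raw_h_top.png")[150:260,130:240];j=cv2.imread("pics/raw_h_scene.png")[190:300,300:410]
cv2.imwrite("pics/h2.png",cv2.resize(np.hstack([i,j]),None,fx=3.6,fy=3.6,interpolation=cv2.INTER_CUBIC))
E
```

```text
14.375 tool heading 82.92395117988566 origin [ 0.43856337 -0.07161152] tube (150, np.float32(83.69868), np.float64(-0.0016828139209961093), array([0.45489508, 0.0916202 ], dtype=float32))
tin in reacher 0.34509571805036265 0.00547319863153384
```

View pics/h2.png

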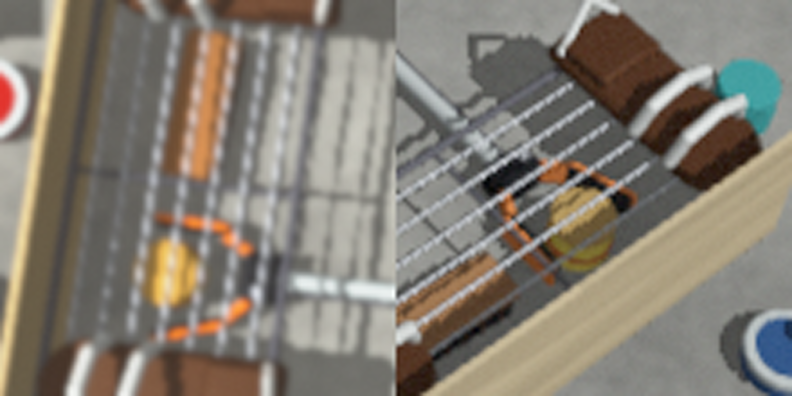

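The top half shows the tin centre at column 170 and the pads spanning about 155–220, so the tin is about 12 mm beyond mid-pad. It is well centred sideways: fixed jaw row 228, tin rows 240–307, moving jaw row 322. I'll advance 12 mm and start nipping gently.

apply_moves(targets="-.44 .01 .07 0 0 0 0;-.44 .01 .07 0 0 0 0;-.44 .01 .06 0 0 0 0;-.44 0 0 0 0 0 0;-.36 0 0 0 0 0 0;-.3 0 0 0 0 0 0;-.26 0 0 0 0 0 0;-.24 0 0 0 0 0 0;-.24 0 0 0 0 0 0;-.24 0 0 0 0 0 0", squeeze=20)

```text
clock: 15.78
tool_pos: [0.4417, -0.0599, 0.0045]
tool_rot: [[0.123, 0.992, -0.0], [0.992, -0.123, -0.0], [-0.0, -0.0, -1.0]]
contact_force: [-0.8, -0.6, -1.7]
gripper_width: 0.0527
grasp_force: 12.2
```

apply_moves(targets="-.22 0 0 0 0 0 0;-.22 0 0 0 0 0 0;-.22 0 0 0 0 0 0;-.22 0 0 0 0 0 0")

```text
clock: 16.27
tool_pos: [0.4418, -0.0599, 0.0045]
tool_rot: [[0.123, 0.992, 0.0], [0.992, -0.123, -0.0], [-0.0, 0.0, -1.0]]
contact_force: [-1.5, -1.6, -2.4]
gripper_width: 0.0523
grasp_force: 12.8
```

```bash
python3 - <<'E'
from h import *
o,t=look("i")
for c in("top","scene"):cv2.imwrite(f"pics/raw_i_{c}.png",grab_frame(c))
i=cv2.imread("pics/raw_i_top.png")[150:260,130:240];j=cv2.imread("pics/raw_i_scene.png")[190:300,300:410]
cv2.imwrite("pics/i2.png",cv2.resize(np.hstack([i,j]),None,fx=3.6,fy=3.6,interpolation=cv2.INTER_CUBIC))
E
```

```text
16.275 tool heading 82.91541494546597 origin [ 0.43600693 -0.05917522] tube (137, np.float32(82.45395), np.float64(-0.002883868167045742), array([0.454518  , 0.10252252], dtype=float32))
```

View pics/i2.png

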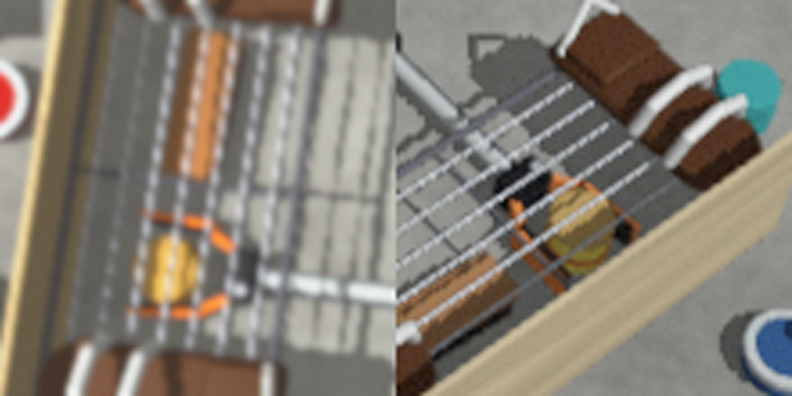

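The moving jaw (lower, row 310) touches the tin at rows 237–307, and a small gap remains on the fixed side. Closing further in small steps.

apply_moves(targets="-.2 0 0 0 0 0 0;-.18 0 0 0 0 0 0;-.18 0 0 0 0 0 0;-.18 0 0 0 0 0 0")

```text
clock: 16.92
tool_pos: [0.442, -0.0598, 0.0045]
tool_rot: [[0.124, 0.992, 0.0], [0.992, -0.124, 0.0], [0.0, 0.0, -1.0]]
contact_force: [-0.8, -1.8, -2.3]
gripper_width: 0.0509
grasp_force: 12.3
```

apply_moves(targets="-.16 0 0 0 0 0 0;-.15 0 0 0 0 0 0;-.15 0 0 0 0 0 0;-.15 0 0 0 0 0 0")

```text
clock: 17.42
tool_pos: [0.4419, -0.0597, 0.0045]
tool_rot: [[0.123, 0.992, 0.0], [0.992, -0.123, 0.0], [0.0, 0.0, -1.0]]
contact_force: [-1.2, -0.4, -1.4]
gripper_width: 0.0491
grasp_force: 12.2
```

apply_moves(targets="-.14 0 0 0 0 0 0;-.13 0 0 0 0 0 0;-.13 0 0 0 0 0 0;-.13 0 0 0 0 0 0")

```text
clock: 17.92
tool_pos: [0.4419, -0.0598, 0.0046]
tool_rot: [[0.123, 0.992, 0.0], [0.992, -0.123, 0.0], [0.0, 0.0, -1.0]]
contact_force: [-1.5, -0.2, 0.2]
gripper_width: 0.0487
grasp_force: 13.3
```

apply_moves(targets="-.12 0 0 0 0 0 0;-.11 0 0 0 0 0 0;-.11 0 0 0 0 0 0;-.11 0 0 0 0 0 0")

```text
clock: 18.42
tool_pos: [0.4421, -0.0597, 0.0046]
tool_rot: [[0.123, 0.992, 0.001], [0.992, -0.123, 0.0], [0.0, 0.001, -1.0]]
contact_force: [0.3, -0.0, 1.5]
gripper_width: 0.0477
grasp_force: 13.3
```

apply_moves(targets="-.1 0 0 0 0 0 0;-.09 0 0 0 0 0 0;-.09 0 0 0 0 0 0;-.09 0 0 0 0 0 0")

```text
clock: 18.92
tool_pos: [0.4424, -0.0598, 0.0047]
tool_rot: [[0.123, 0.992, 0.001], [0.992, -0.123, 0.0], [0.0, 0.001, -1.0]]
contact_force: [1.8, 0.3, 3.5]
gripper_width: 0.0466
grasp_force: 13.9
```

apply_moves(targets="-.08 0 0 0 0 0 0;-.07 0 0 0 0 0 0;-.07 0 0 0 0 0 0;-.07 0 0 0 0 0 0")

```text
clock: 19.42
tool_pos: [0.4427, -0.0598, 0.0048]
tool_rot: [[0.123, 0.992, 0.002], [0.992, -0.123, -0.0], [0.0, 0.002, -1.0]]
contact_force: [1.9, -0.4, 5.3]
gripper_width: 0.0462
grasp_force: 18.0
```

apply_moves(targets="-.065 0 0 .02 0 0 0;-.065 0 0 .02 0 0 0;-.065 0 0 0 0 0 0;-.065 0 0 0 0 0 0")

```text
clock: 19.92
tool_pos: [0.4411, -0.0597, 0.0066]
tool_rot: [[0.123, 0.992, -0.001], [0.992, -0.123, 0.0], [-0.0, -0.001, -1.0]]
contact_force: [0.4, 1.9, -2.5]
gripper_width: 0.0456
grasp_force: 15.4
```

apply_moves(targets="-.055 0 0 0 0 0 0;-.05 0 0 0 0 0 0;-.05 0 0 0 0 0 0;-.05 0 0 0 0 0 0")

```text
clock: 20.42
tool_pos: [0.4416, -0.0597, 0.0069]
tool_rot: [[0.123, 0.992, -0.0], [0.992, -0.123, 0.0], [0.0, -0.0, -1.0]]
contact_force: [-1.3, 0.6, -3.0]
gripper_width: 0.0452
grasp_force: 19.5
```

The grip reads 19.5 N and the expected spring share is about 10.4 N, so the jaws hold with about 5.7 N. Drawing out slowly.

apply_moves(targets="-.05 -.004 -.03 0 0 0 0;-.05 -.007 -.06 0 0 0 0;-.05 -.01 -.08 0 0 0 0;-.05 -.012 -.1 0 0 0 0;-.05 -.012 -.1 0 0 0 0;-.05 -.012 -.1 0 0 0 0;-.05 -.012 -.1 0 0 0 0;-.05 -.012 -.1 0 0 0 0;-.05 -.012 -.1 0 0 0 0;-.05 -.012 -.1 0 0 0 0")

```text
clock: 21.68
tool_pos: [0.4354, -0.1124, 0.0069]
tool_rot: [[0.123, 0.992, -0.0], [0.992, -0.123, 0.0], [0.0, -0.0, -1.0]]
contact_force: [0.3, 1.8, -2.5]
gripper_width: 0.0455
grasp_force: 19.0
```

```bash
python3 - <<'E'
from h import *
o,t=look("k")
for c in("top","scene"):
    cv2.imwrite(f"pics/raw_k_{c}.png",grab_frame(c))
    print([(x["centre"],x["confidence"]) for x in recognise("tack_tin",c)])
i=cv2.imread("pics/raw_k_top.png")[150:260,130:240];j=cv2.imread("pics/raw_k_scene.png")[190:300,300:410]
cv2.imwrite("pics/k2.png",cv2.resize(np.hstack([i,j]),None,fx=3.6,fy=3.6,interpolation=cv2.INTER_CUBIC))
E
```

```text
21.675 tool heading 82.92027460045863 origin [ 0.42621994 -0.11123985] tube (164, np.float32(82.78394), np.float64(-0.0021157945554042164), array([0.44506398, 0.05443476], dtype=float32))
[([0.2568, 0.2905, 0.0424], 0.75), ([0.5548, 0.5754, 0.0607], 0.57), ([0.475, 0.2254, 0.0485], 0.48)]
[([0.4831, 0.2367, 0.0438], 0.85), ([0.2621, 0.2984, 0.0461], 0.78), ([0.5657, 0.5913, 0.0633], 0.64)]
```

The tin follows (about 49 mm of 52). Continuing.

apply_moves(targets="-.05 -.008 -.06 0 0 0 0;-.05 -.013 -.11 0 0 0 0;-.05 -.015 -.12 0 0 0 0;-.05 -.015 -.12 0 0 0 0;-.05 -.015 -.12 0 0 0 0;-.05 -.015 -.12 0 0 0 0;-.05 -.015 -.12 0 0 0 0;-.05 -.015 -.12 0 0 0 0;-.05 -.015 -.12 0 0 0 0;-.05 -.015 -.12 0 0 0 0;-.05 -.015 -.12 0 0 0 0;-.05 -.015 -.12 0 0 0 0;-.05 -.015 -.12 0 0 0 0;-.05 -.015 -.12 0 0 0 0;-.05 -.015 -.12 0 0 0 0;-.05 -.015 -.12 0 0 0 0;-.05 -.015 -.12 0 0 0 0;-.05 -.015 -.12 0 0 0 0;-.05 -.015 -.12 0 0 0 0;-.05 0 0 0 0 0 0")

```text
clock: 24.42
tool_pos: [0.4188, -0.2464, 0.0071]
tool_rot: [[0.125, 0.992, 0.001], [0.992, -0.125, -0.002], [-0.002, 0.001, -1.0]]
contact_force: [-1.3, -2.2, -2.3]
gripper_width: 0.0456
grasp_force: 18.9
```

```bash
python3 - <<'E'
from h import *
o,t=look("k")
for c in("top","scene"):
    cv2.imwrite(f"pics/raw_l_{c}.png",grab_frame(c))
    print([(x["centre"],x["confidence"]) for x in recognise("tack_tin",c)])
i=cv2.imread("pics/raw_l_top.png")[130:270,130:270];j=cv2.imread("pics/raw_l_scene.png")[150:290,260:400]
cv2.imwrite("pics/l2.png",cv2.resize(np.hstack([i,j]),None,fx=2.8,fy=2.8,interpolation=cv2.INTER_CUBIC))
E
```

```text
24.425 tool heading 82.84147888441449 origin [ 0.40970755 -0.24524077] tube (177, np.float32(82.7611), np.float64(-0.0022110829211154084), array([ 0.42942092, -0.07249333], dtype=float32))
[([0.2569, 0.291, 0.0444], 0.81), ([0.5567, 0.5736, 0.0615], 0.8), ([0.4593, 0.0918, 0.049], 0.75)]
[([0.5668, 0.5887, 0.0625], 0.79), ([0.4685, 0.1036, 0.0456], 0.76), ([0.2617, 0.2979, 0.0467], 0.75)]
```

View pics/l2.png

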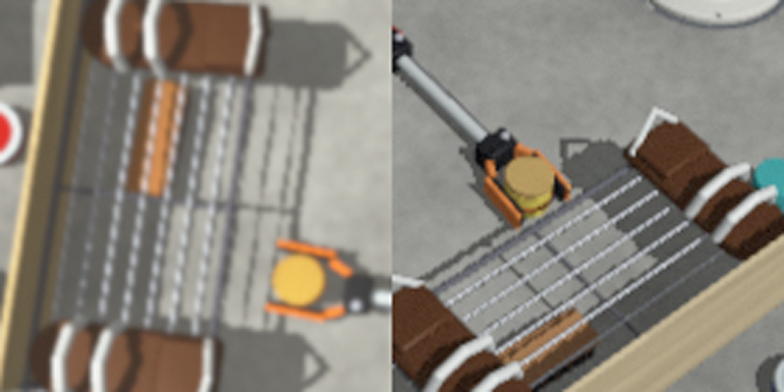

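The top half shows the tin clear of the rack front: lid at (297,280), front bar near column 230, still between the jaws and standing. The gap is about 45–50 mm. Pulling 20 mm more for margin.

apply_moves(targets="-.05 -.007 -.05 0 0 0 0;-.05 -.01 -.08 0 0 0 0;-.05 -.012 -.1 0 0 0 0;-.05 -.01 -.08 0 0 0 0;-.05 -.005 -.04 0 0 0 0;-.05 0 0 0 0 0 0;-.05 0 0 0 0 0 0;-.05 0 0 -.02 0 0 0;-.05 0 0 -.02 0 0 0;-.05 0 0 0 0 0 0")

```text
clock: 25.92
tool_pos: [0.4165, -0.2664, 0.005]
tool_rot: [[0.124, 0.992, 0.001], [0.992, -0.124, -0.001], [-0.001, 0.001, -1.0]]
contact_force: [-2.3, -1.8, 3.6]
gripper_width: 0.0452
grasp_force: 18.9
```

apply_moves(targets="-.1 0 0 -.01 0 0 0;-.15 0 0 -.01 0 0 0;-.2 0 0 -.01 0 0 0;-.25 0 0 -.01 0 0 0;-.3 0 0 -.01 0 0 0;-.36 0 0 -.01 0 0 0;-.42 0 0 -.01 0 0 0;-.45 0 0 0 0 0 0;-.45 0 0 0 0 0 0")

```text
clock: 27.05
tool_pos: [0.4164, -0.2651, 0.0001]
tool_rot: [[0.123, 0.992, -0.0], [0.992, -0.123, 0.001], [0.001, -0.0, -1.0]]
contact_force: [-0.4, 2.6, 1.6]
gripper_width: 0.0619
grasp_force: 5.7
```

```bash
python3 - <<'E'
from h import *
o,t=look("k")
for c in("top","scene"):
    cv2.imwrite(f"pics/raw_m_{c}.png",grab_frame(c))
i=cv2.imread("pics/raw_m_top.png")[130:270,170:310];j=cv2.imread("pics/raw_m_scene.png")[120:260,240:380]
cv2.imwrite("pics/m2.png",cv2.resize(np.hstack([i,j]),None,fx=2.8,fy=2.8,interpolation=cv2.INTER_CUBIC))
E
```

```text
27.05 tool heading 82.93273875609556 origin [ 0.41536147 -0.26496225] tube (176, np.float32(83.942856), np.float64(-0.0017500990621572034), array([ 0.43202013, -0.09138644], dtype=float32))
```

View pics/m2.png

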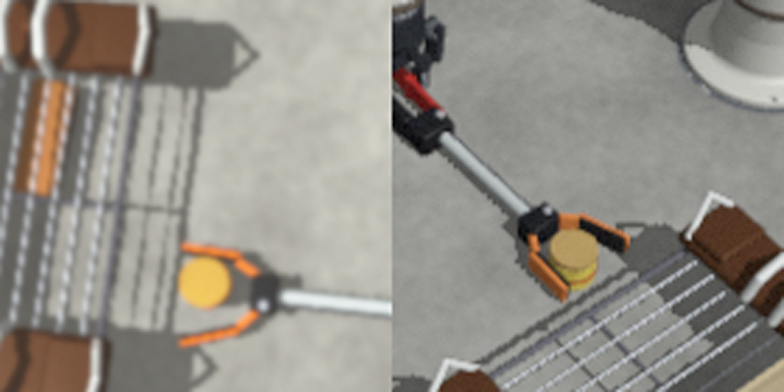

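The moving jaw is off, but the fixed jaw (upper, row 250) lies close to the tin (rows 255–307). Shifting the reacher 8 mm towards +x clears both jaws, then I'll open the fingers.

apply_moves(targets="-.45 .04 .003 0 0 0 0;-.45 .05 .003 0 0 0 0;-.45 .05 .003 0 0 0 0;-.45 0 0 0 0 0 0;-.5 0 0 0 0 0 0;-.6 0 0 0 0 0 0;-.8 0 0 0 0 0 0;-1 0 0 0 0 0 0;-1 0 0 0 0 0 0;-1 0 0 0 0 0 0;-1 0 0 0 0 0 0")

```text
clock: 28.58
tool_pos: [0.4247, -0.2651, 0.0003]
tool_rot: [[0.123, 0.992, -0.0], [0.992, -0.123, 0.0], [0.0, -0.0, -1.0]]
contact_force: [0.6, -0.1, -0.1]
gripper_width: 0.0854
grasp_force: 0.0
```

apply_moves(targets="-1 0 0 .1 0 0 0;-1 0 0 .2 0 0 0;-1 0 0 .4 0 0 0;-1 0 0 .6 0 0 0;-1 0 0 .6 0 0 0;-1 0 -.3 .5 0 0 0;-1 0 -.5 0 0 0 0;-1 0 -.5 0 0 0 0;-1 0 0 0 0 0 0")

```text
clock: 29.7
tool_pos: [0.4241, -0.346, 0.1456]
tool_rot: [[0.127, 0.992, 0.001], [0.992, -0.127, -0.002], [-0.002, 0.001, -1.0]]
contact_force: [-0.2, 0.2, -0.4]
gripper_width: 0.0856
grasp_force: 0.0
```

```bash
python3 - <<'E'
from h import *
for c in("top","scene"):
    cv2.imwrite(f"pics/raw_n_{c}.png",grab_frame(c))
    print([(x["centre"],x["confidence"]) for x in recognise("tack_tin",c)])
i=cv2.imread("pics/raw_n_top.png");j=cv2.imread("pics/raw_n_scene.png")
y=cv2.inRange(cv2.cvtColor(i,cv2.COLOR_BGR2HSV),(18,110,110),(32,255,255));y[:,:215]=0;y[:,270:]=0
n,l,st,ce=cv2.connectedComponentsWithStats(y[:270]);k=1+st[1:,4].argmax();w=unproj("top",ce[k:k+1],.046)[0]
H=np.radians(83);print("tin",w,"gap",-.1-(w-[.547,.264])@[np.cos(H),np.sin(H)]-.028)
i=i[170:270,210:310];j=j[120:220,280:380]
cv2.imwrite("pics/n2.png",cv2.resize(np.hstack([i,j]),None,fx=4,fy=4,interpolation=cv2.INTER_CUBIC))
E
```

```text
[([0.5556, 0.5773, 0.0636], 0.94), ([0.2561, 0.2929, 0.0437], 0.91), ([0.4554, 0.0718, 0.049], 0.67)]
[([0.4637, 0.0822, 0.0466], 0.89), ([0.2638, 0.2971, 0.0455], 0.77), ([0.5704, 0.5869, 0.0644], 0.62)]
tin [0.45519228 0.0721037 ] gap 0.07365448400517707
```

View pics/n2.png

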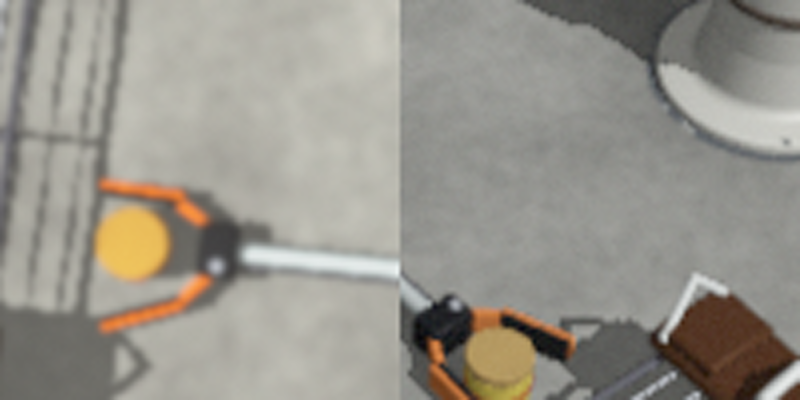

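The tin at (133,243) stands between the open jaws with clear gaps on both sides, about 60–70 mm from the rack. The reacher lies flat and the gripper is clear.

```bash
python3 -c "
from station import *
print(job_done())"
```

```text
the job is handed in; nothing more can be done
None
```

I drew the tack tin out upright with the reacher and handed the job in at about 30 s of the 72 s limit; no verdict came back. The tin is 60–70 mm clear of the rack, and I estimate the jaws held it with about 5–6 N. The reacher lies flat with its jaws off the tin, and I saw nothing else disturbed.

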